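# Sweep dropped nuts out of an open power-supply chassis

### The job

Three brass nuts have been dropped in the open power-supply chassis and would short it out: sweep all three along the bare chassis floor with your fingertips and out over the open end into the blue tray tucked under it, without picking any nut up. Leave the loose capacitor, the heat sink, the screwdriver and the tray where they are, and keep off the circuit board.

Things in the scene. Friction and masses are not known exactly. Their poses are not given: they have to be found in the camera images.
- chassis: White sheet-metal U-channel on two plywood risers, fixed. 320 mm long along its y, open at BOTH ends (y = -160, +160 mm); 220 mm wide along its x. Origin on the bench under its centre, z up. Flat level floor, top at z = 32 mm, 4 mm thick, ends overhanging the risers by 50 mm. Long side walls, inner faces at x = -108 and +108 mm, rise to z = 60 mm with 10 mm out-turned flanges.
- bare_floor (a point): Centre of the bare part of the chassis floor, on its surface, at chassis x = 34, y = 0, z = 32 mm; axes as the chassis. Bare from chassis x = -40 mm (edge of the electronics) to +108 mm (wall), over the full length, but for the nuts and the capacitor. The nuts start at chassis x = 36 to 82 mm, y = -127 to 127 mm, at least 60 mm apart along y.
- board: Green circuit board with blue capacitors, yellow transformer and green terminals, on a black carrier, fixed in the chassis along its -x wall: 66 x 280 mm, highest part 38 mm above the chassis floor (z = 70 mm). Origin at the centre of its underside on the chassis floor, at chassis x = -73 mm, y = 0; axes as the chassis. Not to be touched.
- tray: Blue open catch tray of 3 mm steel, loose on the bench, 0.5 kg, 160 (its x) by 130 (its y) by 24 mm high. Origin under its centre, axes as the chassis. At one open end of the chassis, +y or -y (varies), its rim tucked about 12 mm under the overhanging floor, centred at chassis x = +50 mm: a nut pushed straight along the chassis off that end drops about 28 mm into it.
- nut1: a brass M12 hex nut lying flat, 19 mm across flats (22 mm across corners), 10 mm high, 12 to 24 g, with a plain hole; origin at its centre, 5 mm above the chassis floor, so at z = 0.037 at the start; loose on the bare floor of the chassis, any yaw
- nut2: a brass M12 hex nut lying flat, 19 mm across flats (22 mm across corners), 10 mm high, 12 to 24 g, with a plain hole; origin at its centre, 5 mm above the chassis floor, so at z = 0.037 at the start; loose on the bare floor of the chassis, any yaw
- nut3: a brass M12 hex nut lying flat, 19 mm across flats (22 mm across corners), 10 mm high, 12 to 24 g, with a plain hole; origin at its centre, 5 mm above the chassis floor, so at z = 0.037 at the start; loose on the bare floor of the chassis, any yaw
- capacitor: Loose blue can capacitor with aluminium top standing upright on the chassis floor beside the board, 30 mm diameter, 40 mm high (top at z = 72 mm), 50 g; origin at the centre of its underside. Its side reaches to chassis x = +8 mm at most. To be left alone.
- heatsink: Loose finned aluminium heat sink lying on the bench at the other open end of the chassis, 150 mm (its x) by 100 mm (its y) by 32 mm high, 0.7 kg; origin at the centre of its underside. To be left alone.
- screwdriver: Loose screwdriver, 200 mm long, lying on the bench outside the chassis, along its far (+x) wall; origin on the bench under its middle, length along its own x. To be left alone.

How it is judged:
By the outcome, as a careful person would: the job done as asked, in the order asked, and still so for the second after the job is handed in, with the robot touching nothing.
It also fails if it takes over 64 s, if anything falls off the work surface, if the arm or the gripper's body presses on something with over 40 N, if the wrist force passes 120 N, or if a joint passes its speed limit or range.

### The arm

A 6-joint arm with a two-finger parallel gripper is mounted at the origin on the work surface. World frame = base frame: x ahead of the robot, y to its left, z up, the work surface at z = 0. Lengths are in m, angles in degrees, forces in N, time in s.
With the tool pointing down it reaches from about 0.4 to 0.825 m from the base axis. Payload 7 kg.
Tool frame: the origin (TCP) lies midway between the tips of the shut fingers; the grasp point (between the pads) lies 19 mm behind it; z points along the fingers, y is the line along which they close (so a half turn about z gives the same grasp; the last joint's range is limited). The gripper opens to 88 mm and grips with 3 to 60 N. Pads are 19 mm wide; open, the fingers measure 130 mm over their backs; the gripper's body (78 mm by 193 mm) begins 47 mm behind the grasp point.
Start: joints at [-46.518, 20.546, 0.682, 0, -70.136, -16.507], TCP at [0.306, -0.602, 0.193] pointing down, gripper open.
Joint ranges: [-176.03, 176.03], [-82.01, 121.73], [-58.28, 71.71], [-173.87, 95.51], [-174.79, -0.11], [-173.66, 173.66]. Speed limits (degrees/s): [136.94, 136.94, 172.46, 180, 180, 180].

### API

Orientations are given as [roll, pitch, yaw] about the fixed x, y, z axes, in that order (R = Rz(yaw) Ry(pitch) Rx(roll)).
In Python, from plant import ctrl, viewer, close_job gives the robot as it stands. The module is installed in compiled form; this text tells all that it offers.
- The arm moves only by the tool step_arm, never from a script. Its argument "moves" is a list that holds one entry, the list of rows, each a list of 5 numbers: the shift along the world's x, y, z in cm, then the turn about the world's z in rad, then the finger opening in cm, from 0 to 8.76. In form: [[[tx, ty, tz, twist, grip], ...]]. A call has 1 to 10 rows; each row shifts and turns the commanded pose from where the row before left it; what a row does not reach is not made up. A row lasts 1/10 s, in which the tool goes at most 50 mm and 8.59 degrees, less where a joint would pass 70% of its speed; a pose out of reach is approached as far as the arm can. A call with a gripper value outside its range is refused whole. The fingers move at their own pace and stop on an object; the grip force is fixed at half the most. Time passes only in rows, so rows that do not move let the fingers close. It gives the time, the measured TCP pose, the force, the opening and the grip force at its end, in the units of the state.
- ctrl.get_obs(): the state, without advancing time (a new reading comes with each control period).
- viewer.snapshot(name): name is "scene" or "top" or "wrist"; returns (picture, depth): 420x560x3 uint8, blue, green, red; 420x560 float32, m along the optical axis (not along the pixel's ray), 0 where there is no reading.
- viewer.camera_info(name): a dict with "camera_matrix" (3x3 intrinsics, pixels), "k1" (the pictures are not rectified: a ray, as slopes to the right and down, at radius r is drawn at 1 + k1 r^2 times it, then the intrinsics apply), "eye" and "orientation" of the camera in the world. Camera axes: x right, y down, z forward; pixel columns grow to the right and rows downward; lengths in m; the calibration is good to about 2 mm. A picture is of the moment at which its call begins: read the wrist's pose just before it. camera_info takes no time and is no camera call; for the wrist camera it gives the pose at the moment of the call.
- close_job(): hands the job in; it is judged then, once.
The state is a dict: "clock": time; "joint_pos": joint angles; "qvel": joint speeds; "tau": joint torques, N m; "tool_pos": TCP position; "orientation": TCP orientation; "force": force on the tool from outside, world axes, zero at the start; "moment": the same for the moment, N m; "opening": finger opening in m; "gripper_force": force on a finger pad.
Only numpy, scipy, OpenCV 4.12 (cv2) and the standard library are available. Lean on these libraries where they do the work, as an engineer would, in place of code of your own. Each camera call takes 0.05 s, during which the arm holds its last target. There are 200 camera calls.

## Working session

There is one attempt and no reset: what is moved stays moved. The work goes in short steps, Python scripts to look and compute and a tool call to move; the robot and the scene stay as the last step left them, time stands still between calls to the robot, and variables do not carry over. Pictures are saved under pics/ and viewed, at most 10 in all, crops included, and the job is handed in when it is done.

Besides the shell and the picture viewer there is one more tool, called as name([rows], argument=value, ...), one row to a line, values as JSON. step_arm: Moves the arm, as the interface text tells. Its arguments: {"type":"object","properties":{"moves":{"type":"array","items":{"type":"array","items":{"type":"array","items":{"type":"number"}}}}},"required":["moves"]}

```bash
mkdir -p pics; cat > h.py <<'E'
import numpy as np, cv2
from scipy.spatial.transform import Rotation as R
from plant import ctrl, viewer, close_job
def cam(n):
    c=viewer.camera_info(n); return c
def ray(c,u,v):
    K=np.array(c["camera_matrix"]); 
    d=np.array([(u-K[0,2])/K[0,0],(v-K[1,2])/K[1,1]]); s=d.copy()
    for _ in range(20): s=d/(1+c["k1"]*(s@s))
    o=np.array(c["orientation"])
    M=o if o.shape==(3,3) else R.from_euler('xyz',o,degrees=True).as_matrix()
    return np.array(c["eye"]), M@np.array([s[0],s[1],1])
def at(c,u,v,z):
    e,d=ray(c,u,v); return e+d*(z-e[2])/d[2]
E
python3 - <<'E'
from h import *
for n in("top","scene"):
    p,d=viewer.snapshot(n); cv2.imwrite(f"pics/{n}0.png",p); np.save(n+"0.npy",d); print(cam(n))
print(ctrl.get_obs())
E
```

```text
{'camera_matrix': array([[394.62460538,   0.        , 272.43819577],
       [  0.        , 394.62460538, 208.96371646],
       [  0.        ,   0.        ,   1.        ]]), 'k1': -0.07604961888380259, 'eye': array([0.48175925, 0.02485971, 0.78550273]), 'orientation': array([-1.74997804e+02,  9.84634849e-02, -9.13913610e+01])}
{'camera_matrix': array([[464.13891013,   0.        , 272.00321984],
       [  0.        , 464.13891013, 205.82875365],
       [  0.        ,   0.        ,   1.        ]]), 'k1': -0.0904514455070378, 'eye': array([0.86406294, 0.32953906, 0.68056435]), 'orientation': array([-144.43031915,    0.18664065,  132.34231703])}
{'clock': 0.1, 'joint_pos': array([-4.65173387e+01,  2.05869692e+01,  6.38578650e-01, -1.71123494e-02,
       -7.01364766e+01, -1.65068715e+01]), 'qvel': array([ 0.02255217, -0.18819162,  0.10680277,  0.08133403, -0.11684244,
        0.06641131]), 'tau': array([-7.56592272e-04, -5.84164882e+01,  2.93753207e+01,  7.01548755e+00,
        1.02256119e-02, -6.31025455e-05]), 'tool_pos': array([ 0.30593078, -0.60113571,  0.19251909]), 'orientation': array([ 1.79914059e+02, -8.69089290e-03, -1.53030030e+02]), 'force': array([ 0.39498579,  0.32292827, -0.90927671]), 'moment': array([ 0.00863099,  0.01389807, -0.03419738]), 'gripper_force': 0.0, 'opening': 0.08769600602861786}
```

View pics/top0.png

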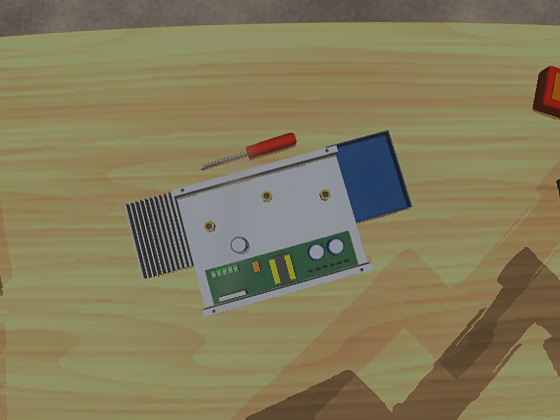

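View pics/scene0.png

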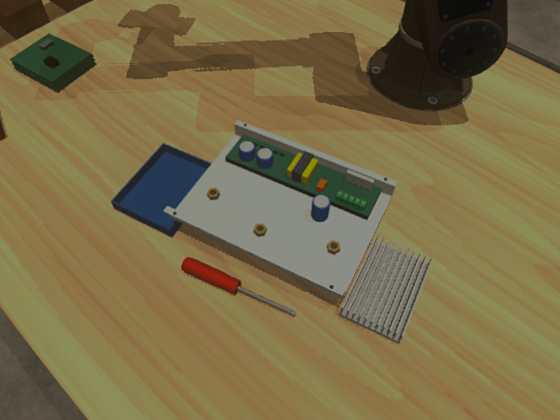

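The top view shows nuts near (209,226), (266,196) and (325,195). The capacitor is at (239,244), the tray is on the right and the heat sink on the left. I'll enlarge it to read exact corners.

```bash
python3 - <<'E'
from h import *
p=cv2.imread("pics/top0.png")
cv2.imwrite("pics/crop.png",cv2.resize(p[125:325,165:425],None,fx=3,fy=3,interpolation=cv2.INTER_CUBIC)[:600,:780])
E
```

```text
(no output)
```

View pics/crop.png

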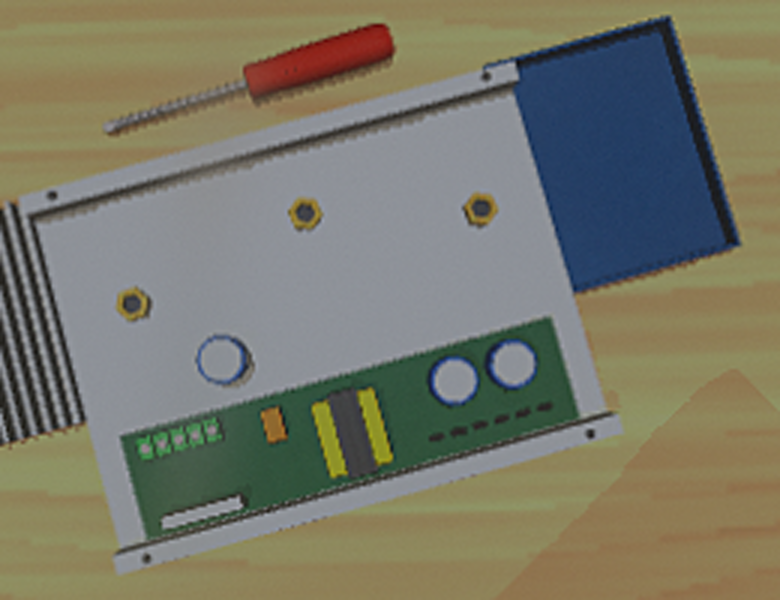

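```bash
python3 - <<'E'
from h import *
c=cam("top")
P=lambda x,y,z: at(c,165+(x+.5)/3-.5,125+(y+.5)/3-.5,z)[:2]
A=P(518,62,.060);B=P(622,432,.060);C=P(118,573,.060)
# outer flange corners: A=(+120?,-160) B=(-120,-160) C=(-120,+160)
print(A,B,C,np.linalg.norm(A-B),np.linalg.norm(B-C))
ex=(A-B)/np.linalg.norm(A-B); ey=(C-B)/np.linalg.norm(C-B)
y1=np.degrees(np.arctan2(ex[1],ex[0])); y2=np.degrees(np.arctan2(-ey[0],ey[1])); print("yaw",y1,y2)
yaw=np.radians((y1+1.4*y2)/2.4)
ex=np.array([np.cos(yaw),np.sin(yaw)]);ey=np.array([-ex[1],ex[0]])
O=(A+C)/2; print("O",O,np.degrees(yaw),"ex",ex,"ey",ey)
L=lambda q:np.round(np.array([(q-O)@ex,(q-O)@ey])*1000,1)
for n,x,y,z in[("n1",133,303,.042),("n2",305,213,.042),("n3",481,209,.042),("cap",222,360,.072),("trayTR",669,17,.024),("trayBR",740,244,.024),("trayBL",577,291,.024),("board tr",552,318,.04),("floor edge",518,90,.032),("floor edge",575,285,.032),("boardTL",120,437,.04)]:
    q=P(x,y,z);print(n,np.round(q,4),L(q))
d=np.load("top0.npy")
for u,v in((209,226),(240,200),(345,215),(239,244),(375,180)): 
    print(u,v,d[v,u], end=' ')
    e,r=ray(c,u,v); print(e+r*d[v,u])
E
```

```text
[ 0.66228393 -0.10025998] [ 0.43101357 -0.15517691] [0.35369273 0.15364186] 0.23770117927639653 0.31835129139050594
yaw 13.357923130648295 14.056523103572887
O [0.50798833 0.02669094] 13.765439781520973 ex [0.97127798 0.23794764] ey [-0.23794764  0.97127798]
n1 [0.5181 0.1451] [ 38.  112.6]
n2 [0.5724 0.0355] [64.7 -6.8]
n3 [ 0.5723 -0.0759] [  38. -115.]
cap [0.4811 0.087 ] [-11.8  65. ]
trayTR [ 0.6999 -0.2085] [ 130.4 -274.1]
trayBR [ 0.5476 -0.2472] [ -26.7 -275.4]
trayBL [ 0.5197 -0.1387] [ -28.  -163.4]
board tr [ 0.5023 -0.1187] [ -40.1 -139.8]
floor edge [ 0.6507 -0.1043] [ 107.4 -161.2]
floor edge [ 0.5232 -0.1358] [ -23.9 -161.5]
boardTL [0.4344 0.1547] [-41.  141.8]
209 226 0.7507343 [0.51782202 0.14625057 0.0350047 ]
240 200 0.7585842 [0.56659978 0.0865041  0.0314193 ]
345 215 0.75765884 [ 0.53287104 -0.11480194  0.02947747]
239 244 0.7111838 [0.48229171 0.08642268 0.07162043]
375 180 0.7878271 [ 0.60337618 -0.18272321  0.00539377]
```

step_arm([
  [[2,4.2,0,0.134,0],[2,4.2,0,0.134,0],[2,4.2,0,0.134,0],[2,4.2,0,0.134,0],[2,4.2,0,0.134,0],[2,4.2,0,0.134,0],[2,4.2,0,0.134,0],[2,4.2,0,0.134,0],[2,4.2,0,0.134,0],[2,4.2,0,0.134,0]],
])

```text
clock: 1.1
tool_pos: [0.5064, -0.1796, 0.1933]
orientation: [180.0, 0.0, -75.9]
force: [1.7, -0.7, 0.8]
opening: 0.0133
gripper_force: 0.0
```

step_arm([
  [[2,4.2,0,0,0],[2,4.2,0,0,0],[2,4.2,0,0,0],[0,0,0,0,0],[0,0,0,0,0]],
])

```text
clock: 1.6
tool_pos: [0.5661, -0.0545, 0.1927]
orientation: [179.9, 0.0, -76.1]
force: [-0.1, 0.4, -0.9]
opening: 0.0006
gripper_force: 0.0
```

step_arm([
  [[0,0.6,-4,0,0],[0,0,-4,0,0],[0,0,-4,0,0],[0,0,-2,0,0],[0,0,-1,0,0],[0,0,-0.5,0,0],[0,0,0,0,0]],
])

```text
clock: 2.3
tool_pos: [0.5664, -0.0501, 0.0387]
orientation: [-180.0, -0.0, -76.3]
force: [-0.1, -0.3, 0.9]
opening: 0.0002
gripper_force: 0.0
```

```bash
python3 - <<'E'
from h import *
print(ctrl.get_obs()["tool_pos"])
p,d=viewer.snapshot("scene"); cv2.imwrite("pics/s1.png",cv2.resize(p[120:300,100:400],None,fx=2.6,fy=2.6))
p,d=viewer.snapshot("top"); cv2.imwrite("pics/t1.png",cv2.resize(p[125:325,165:425],None,fx=3,fy=3)[:600,:780])
E
```

```text
[ 0.56635684 -0.05005659  0.03872157]
```

View pics/s1.png

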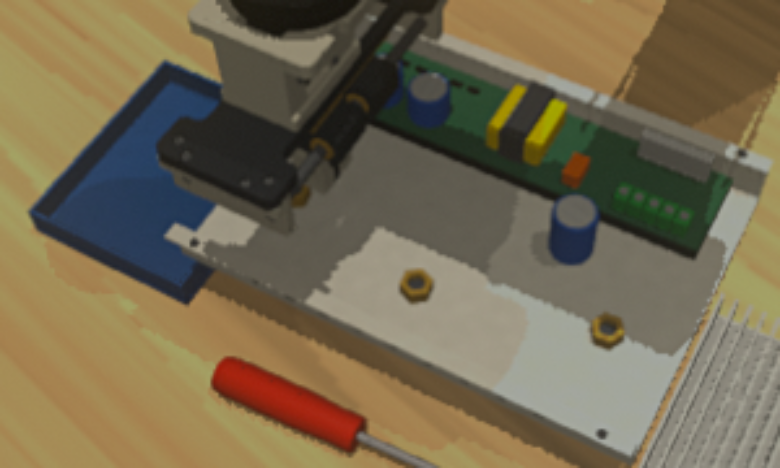

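step_arm([
  [[0,0,-0.3,0,0],[0.143,-0.583,0,0,0],[0.143,-0.583,0,0,0],[0.143,-0.583,0,0,0],[0.143,-0.583,0,0,0],[0.143,-0.583,0,0,0],[0.143,-0.583,0,0,0],[0.143,-0.583,0,0,0],[0.143,-0.583,0,0,0],[0.143,-0.583,0,0,0]],
])

```text
clock: 3.4
tool_pos: [0.5791, -0.1025, 0.0354]
orientation: [-180.0, -0.0, -76.2]
force: [0.2, -0.4, 0.4]
opening: 0.0002
gripper_force: 0.0
```

step_arm([
  [[0.143,-0.583,0,0,0],[0.143,-0.583,0,0,0],[0.143,-0.583,0,0,0],[0.143,-0.583,0,0,0],[0,0,0,0,0],[0,0,0,0,0]],
])

```text
clock: 4.0
tool_pos: [0.5847, -0.1255, 0.0353]
orientation: [180.0, 0.0, -76.3]
force: [-0.4, 0.0, 0.2]
opening: 0.0004
gripper_force: 0.0
```

```bash
python3 - <<'E'
from h import *
print(ctrl.get_obs()["tool_pos"])
p,d=viewer.snapshot("scene"); cv2.imwrite("pics/s2.png",cv2.resize(p[120:300,100:400],None,fx=2.6,fy=2.6))
E
```

```text
[ 0.58468257 -0.12548865  0.03529622]
```

View pics/s2.png

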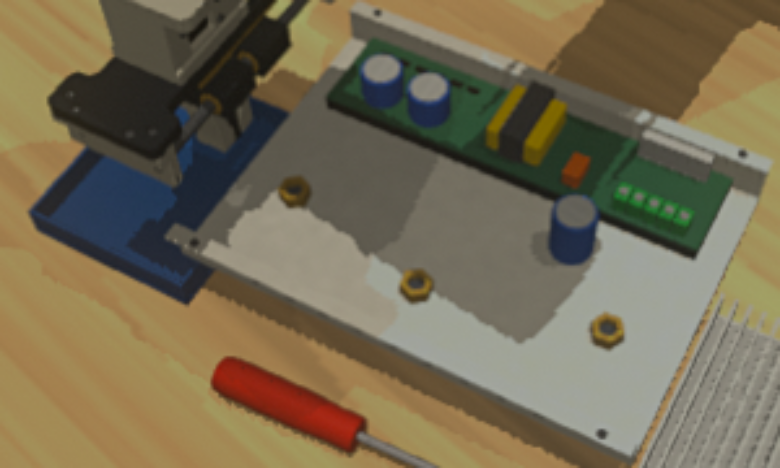

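The nut near (295,190) hasn't moved. There seems to be a gap between the fingers even though the opening reads 0, so I'll look closer.

```bash
python3 - <<'E'
from h import *
p,d=viewer.snapshot("wrist"); cv2.imwrite("pics/w.png",p)
c=cam("wrist");print(c)
s,d2=viewer.snapshot("scene")
a=cv2.resize(s[130:210,115:225],(550,400),interpolation=cv2.INTER_CUBIC)
o=np.zeros((400,800,3),np.uint8); o[:,:550]=a; 
o[:188,550:]=cv2.resize(p,(250,188)); cv2.imwrite("pics/m.png",o)
np.save("d2.npy",d2)
for u,v in((186,168),(171,183),(165,190),(180,178)):
    cs=cam("scene"); e,r=ray(cs,u,v); print(u,v,np.round(e+r*d2[v,u],4))
E
```

```text
{'camera_matrix': array([[358.94562483,   0.        , 274.85947774],
       [  0.        , 358.94562483, 204.90526581],
       [  0.        ,   0.        ,   1.        ]]), 'k1': 0.011143018770642558, 'eye': array([ 0.60528868, -0.20622834,  0.2258745 ]), 'orientation': array([ 1.62121184e+02, -1.30113802e-03, -1.66184852e+02])}
186 168 [ 0.5936 -0.1128  0.0929]
171 183 [ 5.942e-01 -1.763e-01 -3.000e-04]
165 190 [ 0.6625 -0.0724  0.1348]
180 178 [ 0.5757 -0.1712  0.0017]
```

View pics/m.png

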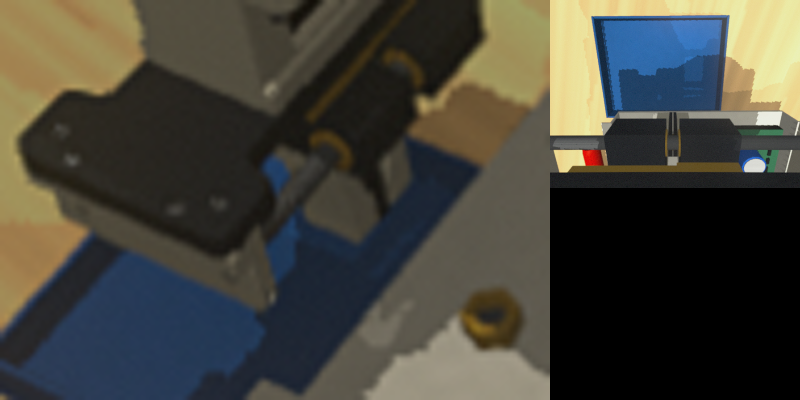

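```bash
python3 - <<'E'
from h import *
cs=cam("scene"); d2=np.load("d2.npy")
O=np.array([.50799,.02669]);yaw=np.radians(13.765);ex=np.array([np.cos(yaw),np.sin(yaw)]);ey=np.array([-ex[1],ex[0]])
for u,v in((186,178),(187,176),(178,172),(191,177)):
  for z in(.035,.045,.055): print(u,v,z,np.round(at(cs,u,v,z),4))
  e,r=ray(cs,u,v); print("depth",np.round(e+r*d2[v,u],4))
q=at(cs,115+492/5,130+318/5,.040)[:2]; print("nut",q,(q-O)@ex,(q-O)@ey)
q=at(cs,213,193,.040)[:2]; print("nut orig scene",q,(q-O)@ex,(q-O)@ey)
E
```

```text
186 178 0.035 [ 0.5826 -0.1386  0.035 ]
186 178 0.045 [ 0.5869 -0.1314  0.045 ]
186 178 0.055 [ 0.5913 -0.1241  0.055 ]
depth [ 0.5687 -0.1617  0.0031]
187 176 0.035 [ 0.5783 -0.1408  0.035 ]
187 176 0.045 [ 0.5827 -0.1335  0.045 ]
187 176 0.055 [ 0.5871 -0.1262  0.055 ]
depth [ 0.5959 -0.1118  0.0748]
178 172 0.035 [ 0.583  -0.1601  0.035 ]
178 172 0.045 [ 0.5874 -0.1525  0.045 ]
178 172 0.055 [ 0.5917 -0.1449  0.055 ]
depth [ 0.6011 -0.1286  0.0764]
191 177 0.035 [ 0.575  -0.1337  0.035 ]
191 177 0.045 [ 0.5794 -0.1265  0.045 ]
191 177 0.055 [ 0.5839 -0.1193  0.055 ]
depth [ 0.5601 -0.1575  0.0018]
nut [ 0.57584966 -0.07331971] 0.04211439038420464 -0.11328395395529854
nut orig scene [ 0.57541787 -0.07478591] 0.041346131153739446 -0.1146052980955781
```

```bash
python3 - <<'E'
from h import *
cs=cam("scene"); d2=np.load("d2.npy"); o=ctrl.get_obs(); print(o["tool_pos"],o["joint_pos"],o["opening"])
pts=[]
for v in range(130,215):
  for u in range(115,260):
    if d2[v,u]>0:
      e,r=ray(cs,u,v); pts.append(np.r_[e+r*d2[v,u],u,v])
P=np.array(pts); t=o["tool_pos"]
m=(np.hypot(P[:,0]-t[0],P[:,1]-t[1])<.04)
Q=P[m]; h=np.histogram(Q[:,2],bins=np.arange(-.01,.2,.01)); print([(round(b,2),n) for b,n in zip(h[1],h[0])])
F=Q[(Q[:,2]>.045)&(Q[:,2]<.11)]; F=F[np.argsort(F[:,2])]; print(np.round(F[:25],3))
f=P[(P[:,4]>=195)&(P[:,3]>230)]; print("floor z",np.median(f[:,2]))
E
```

```text
[ 0.58469391 -0.12515739  0.03537107] [ 6.62618253e+00  2.17186000e+01 -2.04259414e+01 -1.91362260e-03
 -4.78566963e+01  7.14062288e+00] 0.000734578700859981
[(np.float64(-0.01), np.int64(17)), (np.float64(0.0), np.int64(377)), (np.float64(0.01), np.int64(0)), (np.float64(0.02), np.int64(111)), (np.float64(0.03), np.int64(373)), (np.float64(0.04), np.int64(0)), (np.float64(0.05), np.int64(0)), (np.float64(0.06), np.int64(6)), (np.float64(0.07), np.int64(79)), (np.float64(0.08), np.int64(78)), (np.float64(0.09), np.int64(43)), (np.float64(0.1), np.int64(15)), (np.float64(0.11), np.int64(1)), (np.float64(0.12), np.int64(6)), (np.float64(0.13), np.int64(36)), (np.float64(0.14), np.int64(68)), (np.float64(0.15), np.int64(300)), (np.float64(0.16), np.int64(62)), (np.float64(0.17), np.int64(89)), (np.float64(0.18), np.int64(111))]
[[ 5.83e-01 -1.18e-01  6.60e-02  1.91e+02  1.73e+02]
 [ 5.87e-01 -1.16e-01  6.90e-02  1.90e+02  1.74e+02]
 [ 5.83e-01 -1.17e-01  6.90e-02  1.91e+02  1.72e+02]
 [ 5.93e-01 -1.14e-01  7.00e-02  1.88e+02  1.76e+02]
 [ 5.82e-01 -1.16e-01  7.00e-02  1.92e+02  1.72e+02
[... 391 characters left out ...]
-01  7.20e-02  1.90e+02  1.73e+02]
 [ 5.89e-01 -1.15e-01  7.20e-02  1.89e+02  1.74e+02]
 [ 5.67e-01 -1.19e-01  7.20e-02  1.97e+02  1.65e+02]
 [ 5.99e-01 -1.19e-01  7.20e-02  1.83e+02  1.76e+02]
 [ 6.00e-01 -1.26e-01  7.20e-02  1.80e+02  1.74e+02]
 [ 6.03e-01 -1.33e-01  7.20e-02  1.76e+02  1.73e+02]
 [ 6.01e-01 -1.27e-01  7.30e-02  1.79e+02  1.74e+02]
 [ 5.98e-01 -1.13e-01  7.30e-02  1.86e+02  1.77e+02]
 [ 5.78e-01 -1.17e-01  7.30e-02  1.93e+02  1.69e+02]
 [ 6.01e-01 -1.29e-01  7.30e-02  1.78e+02  1.73e+02]
 [ 6.01e-01 -1.22e-01  7.30e-02  1.81e+02  1.75e+02]
 [ 5.79e-01 -1.18e-01  7.30e-02  1.92e+02  1.69e+02]
 [ 5.71e-01 -1.19e-01  7.40e-02  1.95e+02  1.66e+02]]
floor z 0.030879884809131397
```

Scene depth puts the fingertips at z≈0.070 while the reported TCP is 0.035, so the reported height is about 35 mm low and the fingers passed over the nut. I'll go back behind it and descend, using contact force to find the floor.

step_arm([
  [[-0.32,1.31,0.3,0,0],[-0.32,1.31,0,0,0],[-0.32,1.31,0,0,0],[-0.32,1.31,0,0,0],[-0.32,1.31,0,0,0],[-0.32,1.31,0,0,0],[0,0,-0.3,0,0],[0,0,-1.2,0,0],[0,0,-1.0,0,0],[0,0,0,0,0]],
])

```text
clock: 5.15
tool_pos: [0.5639, -0.0474, 0.0111]
orientation: [179.8, 0.0, -76.3]
force: [-0.4, -0.5, 0.3]
opening: 0.0007
gripper_force: 0.0
```

step_arm([
  [[0,0,-0.2,0,0],[0,0,-0.2,0,0],[0,0,-0.1,0,0],[0,0,0,0,0]],
])

```text
clock: 5.55
tool_pos: [0.5656, -0.0469, 0.0084]
orientation: [-180.0, 0.0, -76.3]
force: [0.2, -0.0, -0.2]
opening: 0.0002
gripper_force: 0.0
```

```bash
cat > tip.py <<'E'
from h import *
def tip():
    cs=cam("scene"); t=ctrl.get_obs()["tool_pos"]; s,d=viewer.snapshot("scene")
    v,u=np.mgrid[130:260,110:400]; P=[]
    for a,b in zip(u.ravel(),v.ravel()):
        if d[b,a]>0:
            e,r=ray(cs,a,b); q=e+r*d[b,a]
            if np.hypot(q[0]-t[0],q[1]-t[1])<.026: P.append(q)
    z=np.sort(np.array(P)[:,2]); print(t,[int(x) for x in np.histogram(z,np.arange(.02,.14,.004))[0]])
    return s
E
python3 - <<'E'
from tip import *
s=tip(); cv2.imwrite("pics/s3.png",cv2.resize(s[130:230,140:300],None,fx=5,fy=5,interpolation=cv2.INTER_CUBIC))
E
```

```text
[ 0.56559873 -0.04685357  0.00838304] [0, 1, 257, 38, 1, 5, 19, 22, 15, 17, 10, 9, 10, 6, 3, 0, 1, 0, 0, 0, 0, 0, 0, 0, 2, 4, 9, 27, 6]
```

View pics/s3.png

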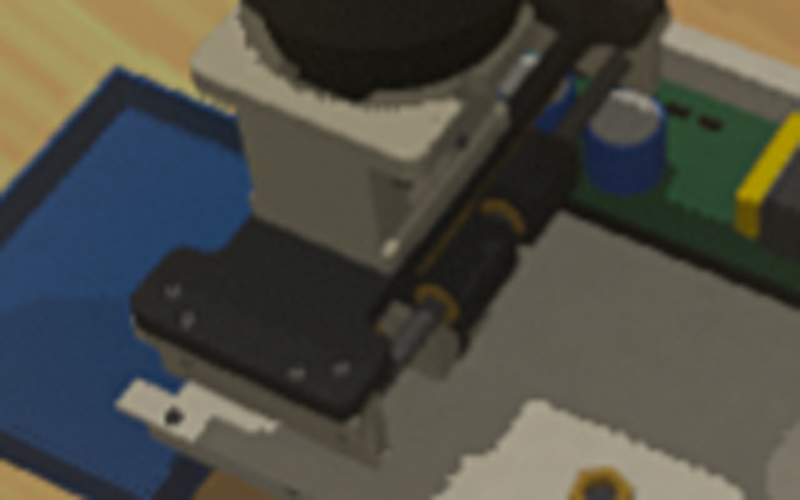

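```bash
python3 - <<'E'
from h import *
cs=cam("scene"); s,d=viewer.snapshot("scene")
for x,y in((360,420),(370,445),(375,455),(300,400),(350,430),(430,360),(440,375),(270,370),(180,350),(270,425)):
    u=140+x/5;v=130+y/5; e,r=ray(cs,u,v); print(x,y,np.round(e+r*d[int(round(v)),int(round(u))],4))
E
```

```text
360 420 [0.6455 0.012  0.1358]
370 445 [0.6423 0.0101 0.1177]
375 455 [0.6414 0.0103 0.1114]
300 400 [ 0.654  -0.0033  0.1401]
350 430 [0.6488 0.0109 0.1332]
430 360 [ 0.5798 -0.0364  0.0535]
440 375 [ 0.5792 -0.033   0.0473]
270 370 [ 0.6561 -0.0118  0.1489]
180 350 [ 0.6627 -0.0476  0.1325]
270 425 [ 0.6254 -0.0705  0.0307]
```

The leg's lower end is about 0.066 above the fingertips, which matches the stated gripper geometry. Body clearance is fine, so I'll lower further.

step_arm([
  [[0,0,-0.3,0,0],[0,0,-0.2,0,0],[0,0,0,0,0],[0,0,-0.1,0,0],[0,0,0,0,0],[0,0,0,0,0]],
])

```text
clock: 6.25
tool_pos: [0.5656, -0.0468, 0.0023]
orientation: [-180.0, 0.0, -76.3]
force: [0.5, 0.7, -0.4]
opening: 0.0004
gripper_force: 0.0
```

```bash
python3 - <<'E'
from tip import *
tip()
E
```

```text
[ 0.56556664 -0.04675017  0.0023499 ] [0, 1, 214, 32, 12, 21, 15, 14, 12, 10, 9, 9, 4, 1, 0, 1, 0, 0, 0, 0, 0, 0, 0, 4, 6, 13, 19, 1, 5]
```

step_arm([
  [[0,0,-0.1,0,0],[0.14,-0.58,0,0,0],[0.14,-0.58,0,0,0],[0.14,-0.58,0,0,0],[0.14,-0.58,0,0,0],[0.14,-0.58,0,0,0],[0.14,-0.58,0,0,0],[0.14,-0.58,0,0,0],[0.14,-0.58,0,0,0],[0,0,0,0,0]],
])

```text
clock: 7.3
tool_pos: [0.5769, -0.0939, 0.0013]
orientation: [180.0, -0.0, -76.3]
force: [0.7, 0.6, -1.0]
opening: 0.0001
gripper_force: 0.0
```

```bash
python3 - <<'E'
from tip import *
s=tip(); cv2.imwrite("pics/s4.png",cv2.resize(s[120:280,100:380],None,fx=2.8,fy=2.8,interpolation=cv2.INTER_CUBIC))
E
```

```text
[ 0.57685565 -0.09387781  0.00129311] [0, 4, 214, 38, 19, 35, 30, 23, 11, 11, 10, 9, 8, 0, 0, 0, 0, 0, 0, 0, 0, 0, 0, 6, 6, 20, 16, 2, 13]
```

View pics/s4.png

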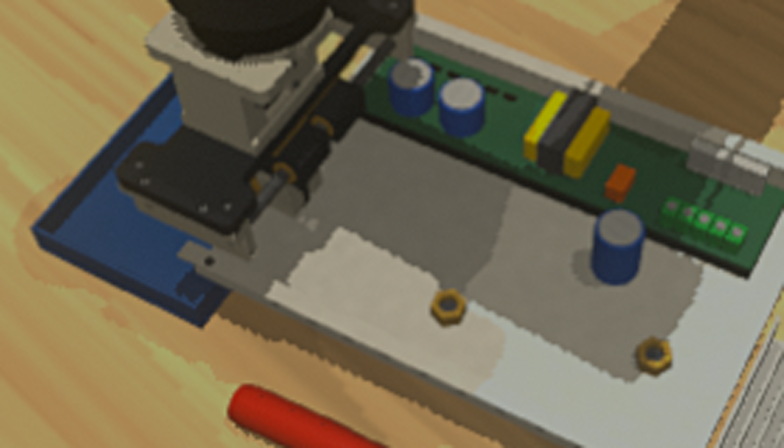

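The nut is being pushed this time. I'll carry on over the edge, then lift.

step_arm([
  [[0.13,-0.53,0,0,0],[0.13,-0.53,0,0,0],[0.13,-0.53,0,0,0],[0.13,-0.53,0,0,0],[0.13,-0.53,0,0,0],[0.13,-0.53,0,0,0],[0.1,-0.3,0,0,0],[0,0,0,0,0],[0,0,4,0,0],[0,0,3,0,0]],
])

```text
clock: 8.35
tool_pos: [0.5853, -0.128, 0.0722]
orientation: [179.9, -0.0, -76.2]
force: [1.7, -0.8, 0.8]
opening: 0.0006
gripper_force: 0.0
```

```bash
python3 - <<'E'
from h import *
O=np.array([.50799,.02669]);yaw=np.radians(13.765);ex=np.array([np.cos(yaw),np.sin(yaw)]);ey=np.array([-ex[1],ex[0]])
t=ctrl.get_obs()["tool_pos"];print(t,(t[:2]-O)@ex,(t[:2]-O)@ey)
s,_=viewer.snapshot("scene"); w,_=viewer.snapshot("wrist")
o=np.zeros((448,800,3),np.uint8); o[:,:448]=cv2.resize(s[130:290,100:260],(448,448)); o[:264,448:]=cv2.resize(w,(352,264)); cv2.imwrite("pics/m2.png",o)
for n,x,y,z in(("n2",.0647,-.0068+.034,0),("n1",.038,.1126+.034,0)): print(n,O+x*ex+y*ey)
E
```

```text
[ 0.58533096 -0.12802885  0.07221496] 0.0383058805047496 -0.16867781326252976
n2 [0.56435983 0.06850354]
n1 [0.5100166  0.17812135]
```

View pics/m2.png

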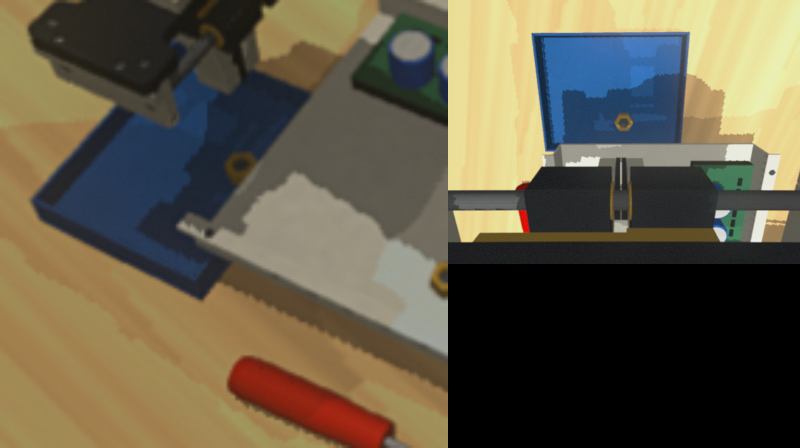

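The first nut is in the tray, seen at (623,122) in the wrist inset. Now nut 2.

step_arm([
  [[-0.42,3.93,0,0,0],[-0.42,3.93,0,0,0],[-0.42,3.93,0,0,0],[-0.42,3.93,0,0,0],[-0.42,3.93,0,0,0],[0,0,0,0,0],[0,0,-3,0,0],[0,0,-2,0,0],[0,0,-1,0,0],[0,0,0,0,0]],
])

```text
clock: 9.45
tool_pos: [0.5634, 0.0678, 0.0099]
orientation: [179.8, -0.0, -76.3]
force: [-0.3, -0.7, -0.6]
opening: 0.0005
gripper_force: 0.0
```

step_arm([
  [[0,0,-0.7,0,0],[0,0,-0.4,0,0],[0,0,0,0,0],[0,0,0,0,0]],
])

```text
clock: 9.85
tool_pos: [0.5648, 0.0686, 0.0007]
orientation: [-180.0, 0.0, -76.3]
force: [-0.1, -0.4, -0.3]
opening: 0.0003
gripper_force: 0.0
```

step_arm([
  [[0.14,-0.58,0,0,0],[0.17,-0.68,0,0,0],[0.17,-0.68,0,0,0],[0.17,-0.68,0,0,0],[0.17,-0.68,0,0,0],[0.17,-0.68,0,0,0],[0.17,-0.68,0,0,0],[0.17,-0.68,0,0,0],[0.17,-0.68,0,0,0],[0.17,-0.68,0,0,0]],
])

```text
clock: 10.85
tool_pos: [0.5814, 0.001, 0.0003]
orientation: [180.0, 0.0, -76.2]
force: [0.4, -0.1, -1.1]
opening: 0.0005
gripper_force: 0.1
```

step_arm([
  [[0.16,-0.68,0,0,0],[0.16,-0.68,0,0,0],[0.17,-0.68,0,0,0],[0.17,-0.68,0,0,0],[0.17,-0.68,0,0,0],[0.17,-0.68,0,0,0],[0.17,-0.68,0,0,0],[0.17,-0.68,0,0,0],[0.17,-0.68,0,0,0],[0.14,-0.58,0,0,0]],
])

```text
clock: 11.85
tool_pos: [0.5979, -0.066, 0.0003]
orientation: [-180.0, 0.0, -76.3]
force: [-0.5, -0.6, 0.9]
opening: 0.0004
gripper_force: 0.1
```

```bash
cat > nut.py <<'E'
from h import *
O=np.array([.50799,.02669]);yaw=np.radians(13.765);ex=np.array([np.cos(yaw),np.sin(yaw)]);ey=np.array([-ex[1],ex[0]])
def nuts():
    t=ctrl.get_obs()["tool_pos"];print("tcp",t,np.round([(t[:2]-O)@ex*1e3,(t[:2]-O)@ey*1e3]))
    for n in("top","scene"):
        c=cam(n); p,d=viewer.snapshot(n); cv2.imwrite(f"pics/last_{n}.png",p)
        h=cv2.cvtColor(p,cv2.COLOR_BGR2HSV)
        m=cv2.inRange(h,(12,110,50),(28,255,255))
        k,l,st,ce=cv2.connectedComponentsWithStats(m)
        for i in range(1,k):
            if 12<st[i,4]<150:
                u,v=ce[i]; e,r=ray(c,u,v); z=d[int(round(v)),int(round(u))]; q=e+r*z
                L=np.round([(q[:2]-O)@ex*1e3,(q[:2]-O)@ey*1e3])
                if abs(L[1])<300 and -40<L[0]<135: print(n,np.round(ce[i]),st[i,4],L,round(q[2]*1e3))
E
python3 -c "from nut import *; nuts()"
```

```text
tcp [ 5.97886031e-01 -6.60333729e-02  3.43389178e-04] [  65. -111.]
top [354. 190.] 33 [  34. -179.] 11
scene [399.  18.] 15 [ 29. 129.] 443
scene [182.  27.] 13 [112. -57.] 424
scene [271.  65.] 31 [117.  44.] 418
scene [344.  78.] 17 [116. 112.] 429
scene [342.  87.] 42 [120. 113.] 423
scene [362.  93.] 80 [119. 132.] 423
scene [205. 186.] 22 [ 85. -90.] 124
scene [217. 181.] 28 [ 62. -84.] 116
scene [203. 198.] 30 [102. -83.] 117
scene [333. 247.] 100 [ 38. 112.] 35
```

step_arm([
  [[0.14,-0.57,0,0,0],[0.14,-0.57,0,0,0],[0.14,-0.57,0,0,0],[0.14,-0.57,0,0,0],[0.13,-0.53,0,0,0],[0.13,-0.53,0,0,0],[0.13,-0.53,0,0,0],[0.13,-0.53,0,0,0],[0.13,-0.53,0,0,0],[0.13,-0.53,0,0,0]],
])

```text
clock: 12.95
tool_pos: [0.6112, -0.1205, 0.0003]
orientation: [180.0, -0.0, -76.2]
force: [-0.5, 0.7, -0.1]
opening: 0.0005
gripper_force: 0.0
```

step_arm([
  [[0.1,-0.3,0,0,0],[0,0,0,0,0],[0,0,4,0,0],[0,0,3,0,0],[0,0,0,0,0]],
])

```text
clock: 13.45
tool_pos: [0.6154, -0.123, 0.0752]
orientation: [-179.6, -0.1, -76.2]
force: [-0.1, 0.2, 0.2]
opening: 0.0003
gripper_force: 0.0
```

```bash
python3 -c "from nut import *; nuts(); print(O+.039*ex+.1475*ey)"
```

```text
tcp [ 0.61537162 -0.12297517  0.07518229] [  69. -171.]
top [352. 186.] 50 [  41. -176.] 14
scene [178. 126.] 105 [  53. -149.] 195
scene [179. 136.] 28 [  66. -140.] 191
scene [163. 154.] 29 [ 103. -141.] 188
scene [181. 193.] 129 [  53. -180.] 11
scene [333. 247.] 94 [ 38. 112.] 34
[0.51077374 0.17923344]
```

step_arm([
  [[-1.49,4.32,0,0,0],[-1.49,4.32,0,0,0],[-1.49,4.32,0,0,0],[-1.49,4.32,0,0,0],[-1.49,4.32,0,0,0],[-1.49,4.32,0,0,0],[-1.49,4.32,0,0,0],[0,0,0,0,0],[0,0,-2,0,0],[0,0,0,0,0]],
])

```text
clock: 14.55
tool_pos: [0.5055, 0.1783, 0.0475]
orientation: [179.7, -0.1, -76.2]
force: [-0.6, -0.5, 0.6]
opening: 0.0006
gripper_force: 0.0
```

step_arm([
  [[0,0,-2,0,0],[0,0,-1.5,0,0],[0,0,-1,0,0],[0,0,-0.5,0,0],[0,0,-0.4,0,0],[0,0,0,0,0],[0,0,0,0,0]],
])

```text
clock: 15.25
tool_pos: [0.5076, 0.1786, -0.001]
orientation: [180.0, -0.0, -76.2]
force: [-10.6, -2.8, 26.8]
opening: 0.0
gripper_force: 13.5
```

```bash
python3 -c "from nut import *; nuts()"
```

```text
tcp [ 0.50761961  0.17855145 -0.00100366] [ 36. 148.]
top [352. 183.] 108 [  48. -177.] 14
top [209. 225.] 42 [ 39. 113.] 35
top [186. 268.] 35 [-28. 185.] -1
scene [368.   7.] 13 [ 67. 109.] 468
scene [469.  77.] 30 [ 56. 206.] 426
scene [496.  80.] 22 [ 44. 228.] 423
scene [538.  82.] 17 [ 28. 263.] 424
scene [510.  82.] 17 [ 37. 240.] 421
scene [181. 193.] 127 [  53. -179.] 12
scene [372. 255.] 25 [ 73. 177.] 116
```

step_arm([
  [[0,0,0.2,0,0],[0,0,0,0,0],[0,0,0,0,0]],
])

```text
clock: 15.65
tool_pos: [0.5084, 0.1795, -0.0009]
orientation: [-179.9, 0.0, -76.2]
force: [-2.2, -0.5, 9.5]
opening: 0.0001
gripper_force: 4.2
```

```bash
python3 - <<'E'
from nut import *
o=ctrl.get_obs(); print(o["force"],o["moment"],o["gripper_force"],o["tool_pos"])
from tip import tip
tip()
E
```

```text
[-2.22063195 -0.52295038  9.49434187] [-0.13070806  0.90241443  0.00114741] 4.237979202152928 [ 0.50840848  0.17952216 -0.00091373]
[ 0.50840848  0.17952216 -0.00091373] [0, 0, 0, 0, 0, 0, 0, 0, 0, 0, 0, 0, 0, 0, 0, 0, 0, 0, 0, 0, 0, 0, 0, 0, 0, 1, 0, 0, 0]
```

step_arm([
  [[0,0,0.3,0,0],[0,0,0,0,0],[0,0,0,0,0]],
])

```text
clock: 16.0
tool_pos: [0.5078, 0.1793, 0.0012]
orientation: [180.0, -0.0, -76.3]
force: [0.5, -0.2, -0.9]
opening: 0.0003
gripper_force: 0.0
```

step_arm([
  [[0.14,-0.58,0,0,0],[0.18,-0.73,0,0,0],[0.18,-0.73,0,0,0],[0.18,-0.73,0,0,0],[0.18,-0.73,0,0,0],[0.18,-0.73,0,0,0],[0.18,-0.73,0,0,0],[0.18,-0.73,0,0,0],[0.18,-0.73,0,0,0],[0.18,-0.73,0,0,0]],
])

```text
clock: 17.0
tool_pos: [0.5256, 0.1072, 0.0014]
orientation: [-180.0, 0.0, -76.3]
force: [0.6, -0.4, 0.9]
opening: 0.0006
gripper_force: 0.0
```

step_arm([
  [[0.18,-0.73,0,0,0],[0.18,-0.73,0,0,0],[0.18,-0.73,0,0,0],[0.18,-0.73,0,0,0],[0.18,-0.73,0,0,0],[0.18,-0.73,0,0,0],[0.18,-0.73,0,0,0],[0.18,-0.73,0,0,0],[0.18,-0.73,0,0,0],[0.14,-0.58,0,0,0]],
])

```text
clock: 18.0
tool_pos: [0.5432, 0.0357, 0.0014]
orientation: [180.0, -0.0, -76.3]
force: [0.0, 0.4, -0.6]
opening: 0.0004
gripper_force: 0.0
```

```bash
python3 -c "from nut import *; nuts()"
```

```text
tcp [0.54319076 0.03567721 0.00135307] [36.  0.]
top [352. 183.] 109 [  48. -178.] 12
top [  2. 233.] 59 [-26.   4.] 786
scene [358.  44.] 18 [ 63. 104.] 427
scene [484.  70.] 17 [ 43. 216.] 428
scene [494.  73.] 21 [ 42. 225.] 427
scene [505.  75.] 17 [ 39. 234.] 427
scene [520.  85.] 72 [ 38. 249.] 422
scene [181. 193.] 128 [  53. -179.] 11
scene [289. 194.] 25 [33. 27.] 117
scene [277. 213.] 31 [72. 28.] 116
```

step_arm([
  [[0.18,-0.73,0,0,0],[0.18,-0.73,0,0,0],[0.18,-0.73,0,0,0],[0.18,-0.73,0,0,0],[0.18,-0.73,0,0,0],[0.18,-0.73,0,0,0],[0.18,-0.73,0,0,0],[0.18,-0.73,0,0,0],[0.18,-0.73,0,0,0],[0.18,-0.73,0,0,0]],
])

```text
clock: 19.1
tool_pos: [0.5612, -0.0372, 0.0013]
orientation: [180.0, 0.0, -76.2]
force: [0.1, 0.0, 0.0]
opening: 0.0006
gripper_force: 0.1
```

step_arm([
  [[0.18,-0.73,0,0,0],[0.18,-0.73,0,0,0],[0.18,-0.73,0,0,0],[0.16,-0.63,0,0,0],[0.13,-0.53,0,0,0],[0.13,-0.53,0,0,0],[0.13,-0.53,0,0,0],[0.13,-0.53,0,0,0],[0.13,-0.53,0,0,0],[0.13,-0.53,0,0,0]],
])

```text
clock: 20.1
tool_pos: [0.5759, -0.097, 0.0014]
orientation: [180.0, -0.0, -76.2]
force: [0.2, 0.4, -0.2]
opening: 0.0005
gripper_force: 0.1
```

step_arm([
  [[0.13,-0.53,0,0,0],[0.13,-0.53,0,0,0],[0.13,-0.53,0,0,0],[0.13,-0.53,0,0,0],[0,0,0,0,0]],
])

```text
clock: 20.6
tool_pos: [0.5812, -0.1185, 0.0013]
orientation: [-180.0, -0.0, -76.3]
force: [0.6, 1.0, -0.0]
opening: 0.0003
gripper_force: 0.0
```

```bash
python3 -c "from nut import *; nuts()"
```

```text
tcp [ 0.58117058 -0.11849     0.00131207] [  37. -158.]
scene [249.  37.] 34 [101.  12.] 427
scene [272.  46.] 88 [104.  37.] 428
scene [307.  49.] 29 [104.  72.] 437
scene [319.  61.] 21 [109.  86.] 431
scene [215. 156.] 21 [  15. -119.] 108
scene [191. 162.] 26 [  54. -138.] 122
scene [203. 158.] 24 [  34. -129.] 117
scene [190. 174.] 25 [  73. -128.] 118
scene [182. 194.] 72 [  53. -177.] 12
```

step_arm([
  [[0.13,-0.53,0,0,0],[0.13,-0.53,0,0,0],[0.05,-0.2,0,0,0],[0,0,0,0,0],[0,0,4,0,0],[0,0,4,0,0],[0,0,4,0,0],[-1.5,-4,2,0,0],[-1.5,-4,0,0,0],[-1.5,-4,0,0,0]],
])

```text
clock: 21.7
tool_pos: [0.5391, -0.2513, 0.1427]
orientation: [-179.9, -0.0, -76.2]
force: [1.0, 0.1, -0.9]
opening: 0.0005
gripper_force: 0.0
```

step_arm([
  [[-2,-4,0,0,0],[-2,-4,0,0,0],[-2,-4,0,0,0],[-2,-4,0,0,0],[-2,-4,0,0,0],[-2,-4,0,0,0],[0,0,0,0,0]],
])

```text
clock: 22.4
tool_pos: [0.4163, -0.4942, 0.1408]
orientation: [179.9, 0.0, -76.5]
force: [-0.3, 0.2, 0.1]
opening: -0.0
gripper_force: 0.0
```

```bash
python3 - <<'E'
from nut import *
nuts()
a=cv2.imread("pics/last_top.png");b=cv2.imread("pics/last_scene.png")
o=np.zeros((560,800,3),np.uint8); o[:280,:420]=cv2.resize(a[120:320,120:420],(420,280)); o[280:,:420]=cv2.resize(b[110:350,60:420],(420,280)); o[:400,420:]=cv2.resize(b[140:245,110:210],(380,400),interpolation=cv2.INTER_CUBIC)
cv2.imwrite("pics/final.png",o)
E
```

```text
tcp [ 0.41632259 -0.49415613  0.14077601] [-213. -484.]
top [209. 167.] 22 [-26.   4.] 786
top [352. 183.] 110 [  48. -178.] 11
top [353. 201.] 35 [  13. -167.] 22
scene [196. 179.] 26 [  17. -169.] 21
scene [181. 193.] 127 [  52. -180.] 11
```

View pics/final.png

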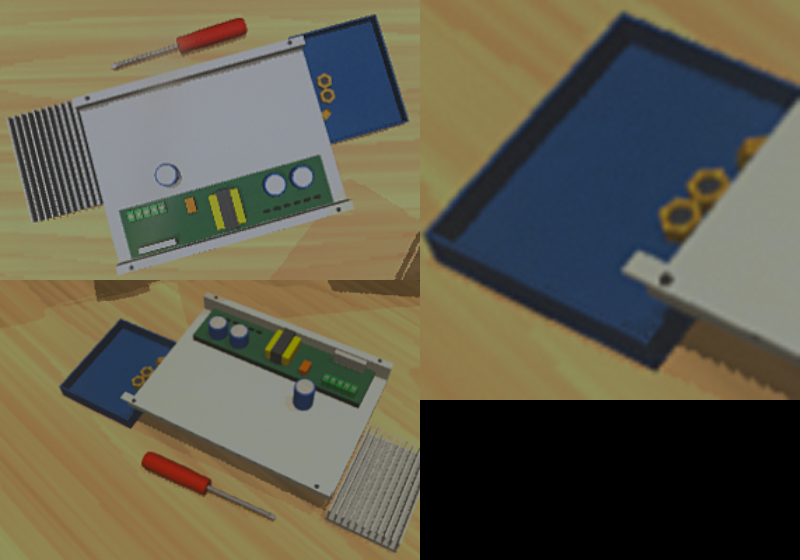

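All three nuts are in the tray; two lie flat and one stands on edge near top-view pixel (353,201). I'll confirm nothing else moved and that the third nut is at rest, then hand in.

step_arm([
  [[0,0,0,0,0],[0,0,0,0,0],[0,0,0,0,0],[0,0,0,0,0],[0,0,0,0,0],[0,0,0,0,0],[0,0,0,0,0],[0,0,0,0,0]],
])

```text
clock: 23.3
tool_pos: [0.4191, -0.4904, 0.1414]
orientation: [-180.0, -0.0, -76.2]
force: [-0.5, 0.2, 0.6]
opening: 0.0004
gripper_force: 0.0
```

```bash
python3 - <<'E'
from nut import *
nuts()
a=cv2.imread("pics/top0.png");b=cv2.imread("pics/last_top.png")
d=cv2.absdiff(a,b).max(2)[110:330,115:425]
k,l,s,c=cv2.connectedComponentsWithStats((d>45).astype(np.uint8))
print([(np.round(c[i]+[115,110]).tolist(),int(s[i,4])) for i in range(1,k) if s[i,4]>4])
c=cam("top");p,z=viewer.snapshot("top")
for v in range(192,212,2):
  for u in range(348,360,3):
    e,r=ray(c,u,v);q=e+r*z[v,u];print(round(q[2]*1e3),end=' ')
  print()
E
```

```text
tcp [ 0.41913445 -0.49042793  0.14138649] [-209. -481.]
top [352. 183.] 111 [  48. -178.] 11
top [353. 201.] 35 [  13. -167.] 22
scene [196. 179.] 25 [  17. -169.] 21
scene [181. 193.] 126 [  52. -181.] 10
[([352.0, 183.0], 155), ([325.0, 194.0], 98), ([266.0, 196.0], 95), ([353.0, 201.0], 39), ([209.0, 226.0], 102), ([414.0, 312.0], 737)]
1 11 13 14 
3 2 3 0 
4 3 1 6 
32 7 18 786 
31 22 20 2 
33 23 22 1 
30 21 3 3 
30 32 3 2 
32 32 4 0 
34 33 3 3
```

The only changes in the top view are the nuts and the arm's shadow, and the nuts are at rest, so I'm handing in.

```bash
python3 -c "from plant import close_job; print(close_job())"
```

```text
the job is handed in; nothing more can be done
None
```

All three nuts are in the blue tray (two flat, one at rest on its edge), the top view shows nothing else moved, and the job was handed in at about 23 s of 64 s; the fingertips once pressed on the bare chassis floor at about 27 N.

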